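# Build the bread-counter display

## Task

Set up the counter display: on the slatted rack pile the three rye bricks in order of size, the longest at the bottom, the middle one on it and the shortest on top, each centred and lying lengthwise along the rack; on the middle of the round board stand the honey jar upright and put the low round tin centred on its lid. Leave the mustard pot, the salt shaker and the price-card block standing where they are.

Things in the scene. Friction and masses are not known exactly. Their poses are not given: they have to be found in the camera images.
- loaf_long: dark brown rye brick, a firm rectangular loaf in clear wrap with a white paper band round its middle: the longest of three that differ only in length, 140 mm long (x), 60 mm wide (y), 40 mm high, flat on top, 0.25 to 0.45 kg. Origin at the centre of its underside, z up. Loose on the counter, its length within 0.4 rad of world x at the start.
- loaf_mid: dark brown rye brick, a firm rectangular loaf in clear wrap with a white paper band round its middle: the middle one of three that differ only in length, 108 mm long (x), 60 mm wide (y), 40 mm high, flat on top, 0.19 to 0.34 kg. Origin at the centre of its underside, z up. Loose on the counter, its length within 0.4 rad of world x at the start.
- loaf_short: dark brown rye brick, a firm rectangular loaf in clear wrap with a white paper band round its middle: the shortest of three that differ only in length, 76 mm long (x), 60 mm wide (y), 40 mm high, flat on top, 0.13 to 0.24 kg. Origin at the centre of its underside, z up. Loose on the counter, its length within 0.4 rad of world x at the start.
- jar: closed amber glass honey jar, 62 mm in diameter up to 50 mm height, then a shoulder and a flat brass-coloured lid of 58 mm diameter, 70 mm high in all, about 0.25 to 0.43 kg, standing upright. Origin at the centre of its underside, z up.
- tin: low round tin of bright metal with a small round paper label on its lid, 66 mm in diameter, 34 mm high, flat top and bottom, about 0.1 to 0.18 kg. Origin at the centre of its underside, z up.
- rack: slatted rack of pale wood, 150 mm long (x, the way the slats run), 94 mm wide (y), its slatted top 24 mm above the counter. Fixed; its x axis is within 0.3 rad of world x. Origin at the centre of its underside, z up.
- board: round board of dark wood, 110 mm in diameter, its flat top 14 mm above the counter. Fixed. Origin at the centre of its underside, z up.
- mustard_pot: bystander: little white ceramic pot with a cork, 32 mm in diameter, 44 mm high, loose, standing among the goods. Origin at the centre of its underside.
- salt_shaker: bystander: little glass shaker with a steel cap, 32 mm in diameter at the foot, 45 mm high, loose, standing among the goods. Origin at the centre of its underside.
- tag_block: bystander: little wooden block, 24 by 32 mm, holding an upright blank price card, 45 mm high in all, loose, standing among the goods. Origin at the centre of its underside.
Things that resemble listed ones, but are neither listed nor needed, are in the scene too. Several things have the shape of the jar; the one meant has the colours described above.

How it is judged (in metres and radians):
At the end, for the whole second after the job is handed in: Loaves stacked on the rack long, middle, short, each within 15 mm of the centre of what is beneath and 0.21 rad of the rack's length; jar within 15 mm of the board's centre, tin within 12 mm of the jar's. Heights within 5 mm, tilts under 0.1 rad, all under 0.02 m/s (horizontal distance between loaf_long and rack below 0.015 m and z of loaf_long in the frame of rack between 0.019 and 0.029 m and angle between each of loaf_long, loaf_mid, loaf_short, jar, tin's own z axis and vertical below 0.1 rad and linear speed of each of loaf_long, loaf_mid, loaf_short, jar, tin below 0.02 m/s and horizontal distance between loaf_mid and loaf_long below 0.015 m and z of loaf_mid in the frame of loaf_long between 0.035 and 0.045 m and horizontal distance between loaf_short and loaf_mid below 0.015 m and z of loaf_short in the frame of loaf_mid between 0.035 and 0.045 m and angle between the x axis of each of loaf_long, loaf_mid, loaf_short and the x axis of rack, either way round below 0.21 rad and horizontal distance between jar and board below 0.015 m and z of jar in the frame of board between 0.009 and 0.019 m and horizontal distance between tin and jar below 0.012 m and z of tin in the frame of jar between 0.065 and 0.075 m); the robot touches nothing.
It fails at once if the mustard pot is pushed more than 25 mm away or knocked over (distance of mustard_pot from where it was at the start of the episode above 0.025 m or angle between mustard_pot's own z axis and vertical above 0.5 rad).
It fails at once if the salt shaker is pushed more than 25 mm away or knocked over (distance of salt_shaker from where it was at the start of the episode above 0.025 m or angle between salt_shaker's own z axis and vertical above 0.5 rad).
It fails at once if the tag block is pushed more than 25 mm away or knocked over (distance of tag_block from where it was at the start of the episode above 0.025 m or angle between tag_block's own z axis and vertical above 0.5 rad).
It also fails if it takes over 138 s, if anything falls off the work surface, if the arm or the gripper's body presses on something with over 40 N, if the wrist force passes 120 N, or if a joint passes its speed limit or range.

## Robot

A 6-joint arm with a two-finger parallel gripper is mounted at the origin on the work surface. World frame = base frame: x ahead of the robot, y to its left, z up, the work surface at z = 0. Lengths are in mm, angles in rad, forces in N, time in s.
With the tool pointing down it reaches from about 275 to 825 mm from the base axis. Payload 5.2 kg.
Tool frame: the origin (TCP) lies at the very end of the fingers, on their centre line; the grasp point (between the pads) lies 19 mm behind it; z points along the fingers, y is the direction in which the jaws open and shut (so a half turn about z gives the same grasp; the last joint's range is limited). The gripper opens to 93 mm and grips with 3 to 60 N. Pads are 15 mm wide; open, the fingers measure 128 mm over their backs; the gripper's body (75 mm by 188 mm) begins 65 mm behind the grasp point.
Start: joints at [0.976, 0.259, 1.535, -0, 1.348, -0.203], TCP at [209.998, 508.336, 218.653] pointing down, gripper open.
Joint ranges: [-3.14, 3.14], [-0.91, 2.08], [0.19, 2.58], [-1.22, 4.36], [0.22, 2.71], [-3.12, 3.12]. Speed limits (rad/s): [2.57, 2.57, 3.14, 3.14, 3.14, 3.14].

## Interface

Orientations are given as [roll, pitch, yaw] about the fixed x, y, z axes, in that order (R = Rz(yaw) Ry(pitch) Rx(roll)).
In Python, from bench import robot gives the robot as it stands. The module is installed in compiled form; this text tells all that it offers. Calls block until the motion is done:
- robot.move_ptp(position, orientation): joint-space move of the TCP to a pose.
- robot.move_linear(position, ori=None, speed=150, f_stop=None): straight line of the TCP; ori=None keeps the orientation; speed is the mean speed in mm/s. With f_stop (N) it stops when the force on the tool has changed by that much, and returns True; else False.
- robot.move_j(angles): joint-space move.
- robot.move_gripper(opening): opening from 0.0 (shut) to 1.0 (fully open); the grip force is fixed at half the most; returns when the fingers have stopped.
- robot.sleep(seconds).
- robot.inverse_kinematics(position, orientation): joint angles nearest the present ones, or None.
- robot.get_image(name): name is "scene" or "top" or "wrist"; returns a dict with "img" (420x560x3 uint8, blue, green, red), "fovy" (degrees; the focal length in pixels is half the picture's height over the tangent of half this angle, whatever the lens; pixels are square), "cx", "cy" (the principal point, pixels), "k1" (the pictures are not rectified: a ray, as slopes to the right and down, at radius r is drawn at 1 + k1 r^2 times it, then the intrinsics apply), "eye" and "orientation" of the camera in the world. Camera axes: x right, y down, z forward; pixel columns grow to the right and rows downward; lengths in mm; the calibration is good to about 2 mm. A picture is of the moment at which its call begins. There is no depth.
A pose or a line that the arm cannot do raises robot.MotionError and nothing moves.
- robot.hand_in(): hands the job in, once; it reports no verdict.
Readings, each from a call of its own:
- robot.current_t(): time.
- robot.current_qpos(): joint angles.
- robot.current_joint_vel(): joint speeds.
- robot.current_joint_efforts(): joint torques, N m.
- robot.current_tcp_pos(): TCP position.
- robot.current_eef_rot(): TCP orientation.
- robot.current_contact_force(): force on the tool from outside, world axes, zero at the start.
- robot.current_ft_torque(): the same for the moment, N m.
- robot.current_gripper_width(): opening from 0.0 (shut) to 1.0 (fully open).
Only numpy, scipy, OpenCV 4.12 (cv2) and the standard library are available. Lean on these libraries where they do the work, as an engineer would, in place of code of your own. Each camera call takes 0.05 s, during which the arm holds its last target. There are 200 camera calls.

## Working session

There is one attempt and no reset: what is moved stays moved. The work goes in short steps, each a Python script; the robot and the scene stay as the last script left them, time stands still between calls to the robot, and variables do not carry over. Pictures are saved under pics/ and viewed, about 12 in all and at most 16, crops included, and the job is handed in when it is done.

```bash
mkdir -p pics; ls; python3 - <<'E'
from bench import robot
import cv2
for n in("top","scene"):
    d=robot.get_image(n);cv2.imwrite(f"pics/{n}0.png",d["img"])
    print(n,{k:v for k,v in d.items() if k!="img"})
print(robot.current_t(),robot.current_eef_rot(),robot.current_gripper_width())
d=robot.get_image("wrist");print({k:v for k,v in d.items() if k!="img"})
E
```

```text
pics
top {'fovy': 44.12822635916694, 'cx': 278.96290405865335, 'cy': 212.32514119128223, 'k1': 0.008236812857822517, 'eye': array([ 345.91317159,  -12.48902176, 1107.94020368]), 'orientation': array([-3.02475069,  0.03206991, -1.58267366])}
scene {'fovy': 56.990680216441085, 'cx': 279.8917051298208, 'cy': 208.88945833112405, 'k1': 0.03879754325700767, 'eye': array([993.51411326,  58.55097132, 620.95779439]), 'orientation': array([-2.40811882, -0.01748141,  1.69717162])}
0.1 [-3.14001764e+00 -3.19275261e-04  2.74985106e+00] 0.9976608357319815
{'fovy': 65.3195843888628, 'cx': 282.0410795409784, 'cy': 210.84786437945243, 'k1': -0.07874187261985613, 'eye': array([143.50236613, 536.04154394, 383.99955241]), 'orientation': array([2.87684782, 0.00290014, 1.1783673 ])}
```

```bash
python3 - <<'E'
import cv2
d=cv2.imread("pics/top0.png");cv2.imwrite("pics/top0b.png",cv2.resize(d,(800,600),interpolation=cv2.INTER_CUBIC))
E
```

```text
(no output)
```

View pics/top0b.png

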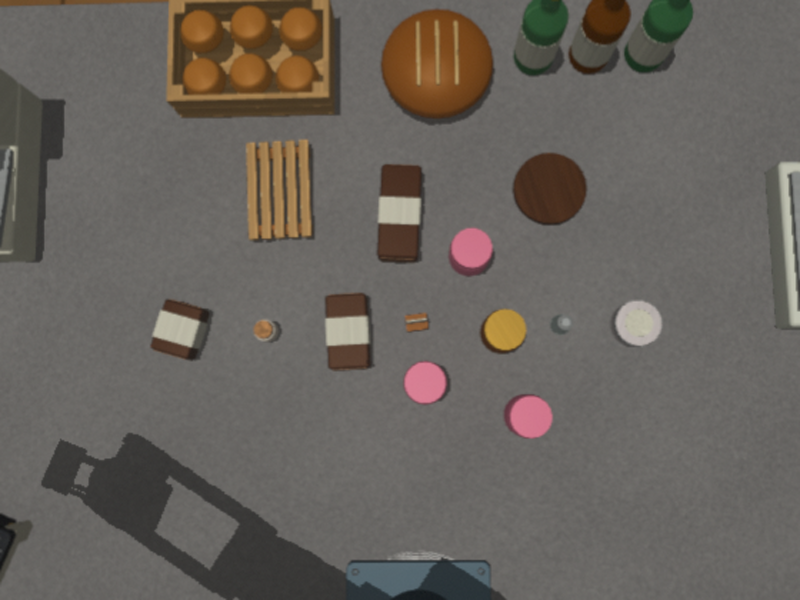

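View pics/scene0.png

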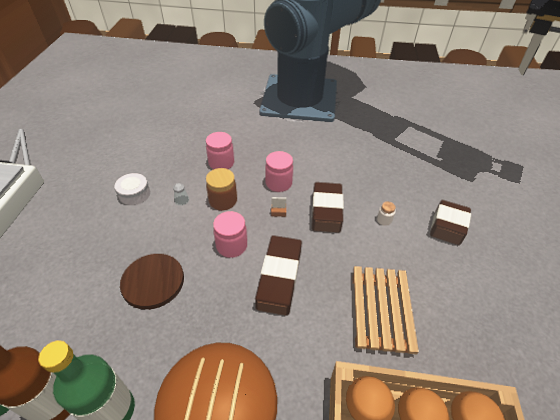

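Top view (800×600 px): loaves at (400,213) long, (347,331) mid and (180,329) short. Rack is at (280,190), board at (549,188) and tin at (638,323).

Jar-shaped candidates are pink-lidded at (471,250), (425,383) and (530,417), and amber with a brass lid at (504,330). The last one fits the description; I'll confirm it in a crop. Bystanders are the pot at (264,329), tag block at (416,322) and shaker at (563,324).

```bash
cat > h.py <<'E'
import numpy as np, cv2
from scipy.spatial.transform import Rotation as R
def cam(d):
    H=d["img"].shape[0]; f=H/2/np.tan(np.radians(d["fovy"])/2)
    K=np.array([[f,0,d["cx"]],[0,f,d["cy"]],[0,0,1.]])
    return K,np.array([d["k1"],0,0,0,0.]),R.from_euler("xyz",d["orientation"]).as_matrix(),np.asarray(d["eye"])
def plane(d,px,z):
    K,D,Rm,e=cam(d)
    u=cv2.undistortPoints(np.asarray(px,float).reshape(-1,1,2),K,D).reshape(-1,2)
    v=np.c_[u,np.ones(len(u))]@Rm.T
    return (e+v*((z-e[2])/v[:,2])[:,None])[:,:2]
def proj(d,P):
    K,D,Rm,e=cam(d)
    return cv2.projectPoints(np.asarray(P,float).reshape(-1,1,3),cv2.Rodrigues(Rm.T)[0],-Rm.T@e,K,D)[0].reshape(-1,2)
def comp(m,seed,rad=45):
    "contour of the largest blob of mask m within rad px of seed"
    w=np.zeros_like(m);cv2.circle(w,tuple(int(i) for i in seed),rad,255,-1)
    c,_=cv2.findContours(cv2.morphologyEx(m&w,cv2.MORPH_CLOSE,np.ones((5,5),np.uint8)),cv2.RETR_EXTERNAL,cv2.CHAIN_APPROX_NONE)
    return max(c,key=cv2.contourArea)
def masks(img):
    h=cv2.cvtColor(img,cv2.COLOR_BGR2HSV).astype(int)
    sat=((h[...,1]>80)*255).astype(np.uint8); br=((h[...,2]>140)*255).astype(np.uint8)
    return sat,br
def rect(d,c,z):
    (x,y),(w,h),_=r=cv2.minAreaRect(plane(d,c.reshape(-1,2),z).astype(np.float32))
    b=cv2.boxPoints(r); e=[b[1]-b[0],b[2]-b[1]]; l=max(e,key=np.linalg.norm)
    a=np.arctan2(l[1],l[0]); a=(a+np.pi/2)%np.pi-np.pi/2
    return np.array([x,y,a]),sorted((w,h))
E
python3 - <<'E'
from bench import robot
from h import *
d=robot.get_image("top");img=d["img"];sat,br=masks(img);s=.7;o=img.copy()
for n,seed,z,m,r in [("long",(400,213),20,sat|br,40),("mid",(347,331),20,sat|br,36),("short",(180,329),20,sat|br,32),("rack",(280,190),22,sat,42),("board",(549,188),7,sat,34),("jar lid",(504,330),70,sat,20),("tin",(638,323),20,br,24),("tin lbl",(638,323),34,br,9),("pot",(264,329),22,sat|br,12),("tag",(416,322),20,sat,12)]:
    c=comp(m,(seed[0]*s,seed[1]*s),r);cv2.drawContours(o,[c],-1,(0,255,0),1)
    p,wh=rect(d,c,z);print(n,p.round(3),np.round(wh,1))
A=cv2.resize(o[80:330,90:480],(780,500),interpolation=cv2.INTER_CUBIC);cv2.imwrite("pics/seg.png",A)
d=robot.get_image("scene")
cv2.imwrite("pics/jarcrop.png",cv2.resize(d["img"][120:270,100:320],(660,450),interpolation=cv2.INTER_CUBIC))
E
```

```text
long [ 6.12314e+02  1.97460e+01 -5.10000e-02] [ 62.2 147.4]
mid [4.34611e+02 9.87160e+01 4.30000e-02] [ 62.2 111.7]
short [ 4.41909e+02  3.51772e+02 -3.00000e-01] [66.7 79. ]
rack [6.50895e+02 2.00859e+02 3.80000e-02] [ 96.8 151.3]
board [ 6.48470e+02 -2.09345e+02 -3.00000e-02] [105.5 108.9]
jar lid [ 428.376 -127.284    1.555] [60.2 61.9]
tin [ 4.41093e+02 -3.28327e+02 -4.60000e-02] [63.9 65.2]
tin lbl [ 438.755 -323.188   -0.811] [34.2 35.6]
pot [ 4.38318e+02  2.22248e+02 -1.40000e-02] [25.7 27.6]
tag [446.855  -4.679  -1.46 ] [24.1 32.4]
```

View pics/seg.png

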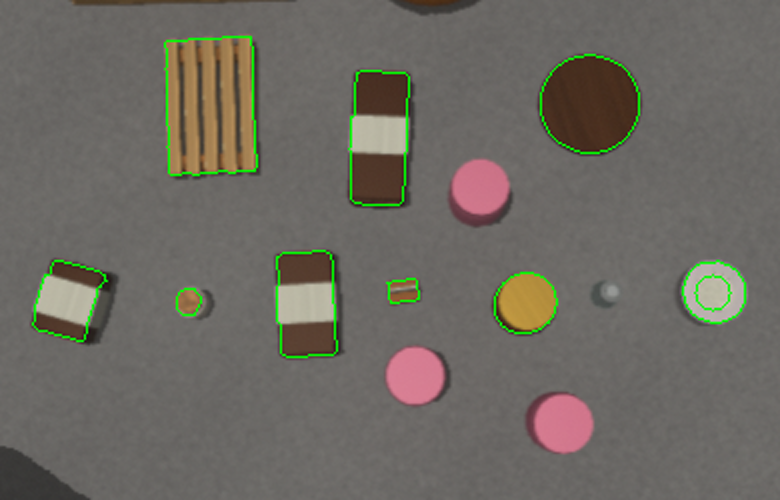

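View pics/jarcrop.png

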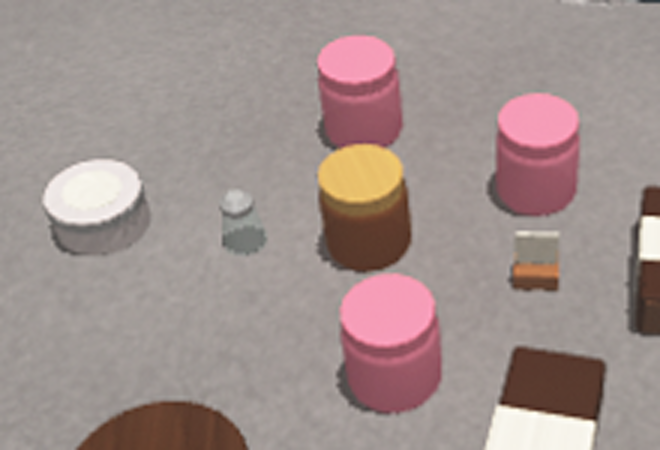

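The jar crop shows a single amber jar with a brass lid at (362,205), and the other three are all pink. The measured sizes agree with those given (147×62, 112×62, 79×67, rack 151×97, board 109). Moving on to the long loaf.

```bash
cat >> h.py <<'E'
from bench import robot
RACK=(650.9,200.9,.038); BOARD=(648.5,-209.3); DN=lambda yaw:[np.pi,0,yaw]
def pick(x,y,yaw,z,op,hov=170):
    robot.move_gripper(op)
    robot.move_ptp([x,y,hov],DN(yaw))
    if robot.move_linear([x,y,z],speed=130,f_stop=15): print("!! touched on descent",robot.current_tcp_pos())
    robot.move_gripper(0); w=robot.current_gripper_width()*93
    robot.move_linear([x,y,hov],speed=150)
    print("grip mm %.1f -> lifted %.1f"%(w,robot.current_gripper_width()*93),"F",robot.current_contact_force().round(1))
def place(x,y,yaw,z,op,hov=170):
    robot.move_ptp([x,y,hov],DN(yaw))
    robot.move_linear([x,y,z+12],speed=130)
    t=robot.move_linear([x,y,z-3],speed=20,f_stop=4); print("contact",t,"tcp",robot.current_tcp_pos().round(1),"want z",z)
    robot.move_gripper(op); robot.move_linear([x,y,hov],speed=150); print("t",robot.current_t())
E
python3 - <<'E'
from h import *
pick(612.3,19.7,-.051+np.pi,8,.8)
place(*RACK[:2],RACK[2]+np.pi,32,.8)
E
```

```text
grip mm 60.0 -> lifted 59.7 F [-1.   0.1 -4.5]
contact True tcp [650.8 200.9  32.5] want z 32
t 10.125
```

```bash
python3 - <<'E'
from h import *
pick(434.6,98.7,.043+np.pi,8,.8)
d=robot.get_image("top");sat,br=masks(d["img"])
c=comp(br,proj(d,[*RACK[:2],64])[0],14);print("band",rect(d,c,64))
cv2.imwrite("pics/a.png",d["img"])
E
```

```text
grip mm 59.8 -> lifted 60.0 F [ 0.2 -0.1 -4.4]
band (array([649.50097656, 202.69418335,   1.55076754]), [40.54547882080078, 58.604835510253906])
```

View pics/a.png

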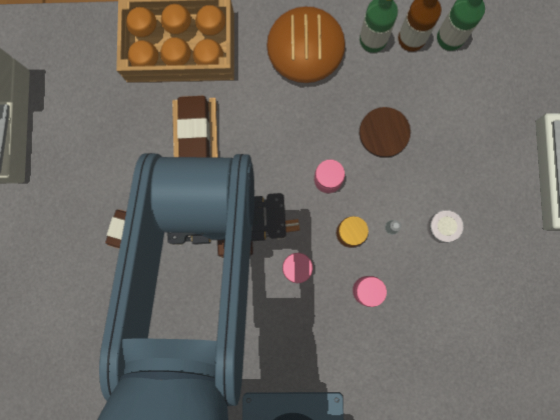

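The long loaf lies on the rack at (192,128) px. Its band centre is (649.5, 202.7), within 3 mm of the rack centre. Next: the middle and short loaves.

```bash
python3 - <<'E'
from h import *
place(*RACK[:2],RACK[2]+np.pi,72,.8,hov=180)
pick(441.9,351.8,-.30+np.pi,8,.88,hov=180)
d=robot.get_image("top");sat,br=masks(d["img"])
c=comp(br,proj(d,[*RACK[:2],104])[0],14);print("band",rect(d,c,104))
place(*RACK[:2],RACK[2]+np.pi,112,.8,hov=200)
E
```

```text
contact True tcp [650.9 200.9  72.5] want z 72
t 18.1667
grip mm 60.1 -> lifted 59.8 F [ 0.2 -0.1 -1.5]
band (array([649.48687744, 202.44052124,  -1.52399004]), [39.79570007324219, 56.31922149658203])
contact True tcp [650.9 200.8 112.3] want z 112
t 26.4583
```

```bash
python3 - <<'E'
from h import *
robot.move_ptp([500,0,220],DN(np.pi/2))
pick(428.4,-127.3,np.pi/2,15,1.)
place(*BOARD,np.pi,29,.9)
robot.move_ptp([438.8,-323.2,170],DN(np.pi/2))
d=robot.get_image("top");sat,br=masks(d["img"]);cv2.imwrite("pics/b.png",d["img"])
c=comp(sat,proj(d,[*BOARD,84])[0],20);print("lid",rect(d,c,84))
c=comp(br,proj(d,[*RACK[:2],144])[0],16);print("band",rect(d,c,144))
E
```

```text
grip mm 61.2 -> lifted 61.4 F [ 0.2 -0.8 -3. ]
contact True tcp [ 648.4 -209.2   29.2] want z 29
t 36.7333
lid (array([ 644.68884277, -205.97026062,   -1.42188644]), [69.92830657958984, 74.91899108886719])
band (array([650.73577881, 200.85960388,  -1.53231359]), [39.91063690185547, 60.05586242675781])
```

View pics/b.png

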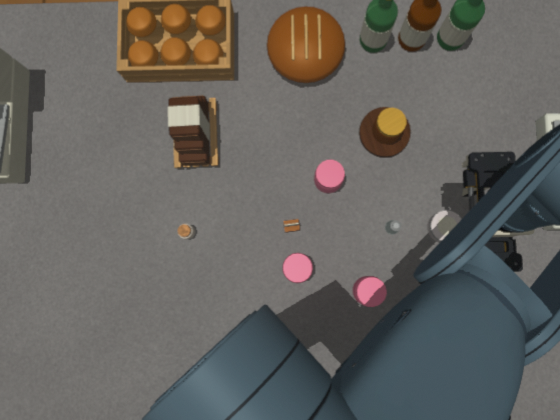

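The loaf stack is at (190,130) px and the jar stands on the board, lid at (391,122). The bystanders haven't moved. That lid mask took in the dark board, so I'll re-measure the bright brass only and then place the tin on it.

```bash
python3 - <<'E'
from h import *
d=robot.get_image("top");sat,br=masks(d["img"])
c=comp(sat&br,proj(d,[*BOARD,84])[0],20);p,wh=rect(d,c,84);print("lid",p,wh)
pick(438.8,-323.2,np.pi/2,6,1.,hov=180)
assert np.hypot(*(p[:2]-BOARD))<8
xy=(p[:2]+BOARD)/2
place(*xy,np.pi,90,.95,hov=180)
robot.move_ptp([350,300,220],DN(np.pi))
for n in("top","scene"):
    d=robot.get_image(n);cv2.imwrite(f"pics/{n}9.png",d["img"])
    if n=="top":
        sat,br=masks(d["img"])
        c=comp(br,proj(d,[*BOARD,118])[0],24);print("tin",rect(d,c,118))
        c=comp(br,proj(d,[*RACK[:2],144])[0],16);print("band",rect(d,c,144))
E
```

```text
lid [ 6.49557617e+02 -2.10410110e+02 -3.34835052e-02] [54.11025619506836, 56.10114288330078]
grip mm 66.0 -> lifted 65.8 F [-0.2  0.3 -0.5]
contact True tcp [ 649.  -209.8   90.1] want z 90
t 45.7833
tin (array([ 649.36975098, -211.88256836,    1.54709828]), [62.283103942871094, 64.03346252441406])
band (array([650.75561523, 200.73277283,  -1.5323149 ]), [39.88071060180664, 59.80088424682617])
```

View pics/top9.png

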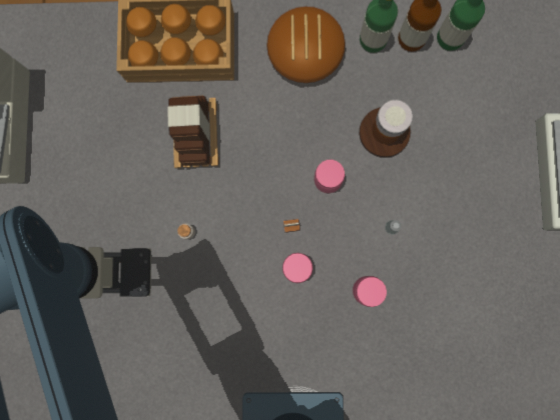

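View pics/scene9.png

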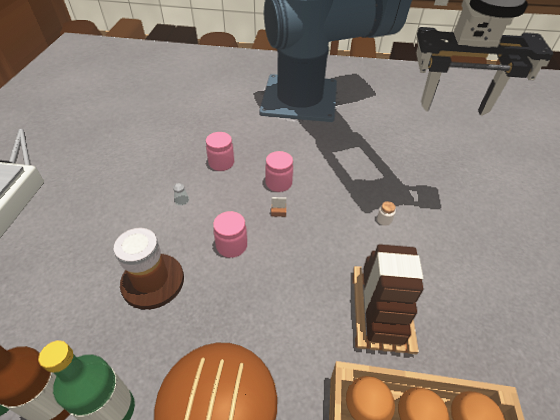

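The top view shows the tin on the jar at (395,115) px and the loaves at (190,130). The scene view shows the loaf stack at (393,295), long to short, and the jar and tin upright at (145,262). The pot, tag block and shaker are at their original pixels. Everything is in tolerance, so I'm handing in.

```bash
python3 -c "
from bench import robot
robot.hand_in();print(robot.current_t())"
```

```text
the job is handed in; nothing more can be done
the job is handed in; nothing more can be done
```

The counter display is set up and handed in at about 47 s of the 138 s allowed; no verdict was reported.

**Loaves:** They are piled long, middle, short on the rack. From the overhead camera their paper bands sit within about 2.5 mm of the rack's centre. The top loaf's yaw is within about 0.01 rad of the rack's.

**Jar and tin:** I used the amber jar with the brass lid, not the three pink ones of the same shape. The lid's centre measured about 1.5 mm from the board's centre, and the tin is about 1.5 mm from the lid's centre. All five placings met contact within 0.5 mm of the expected height.

**Bystanders:** The mustard pot, salt shaker and price-card block stand at their original spots in the last pictures, and the arm ended clear of everything.

**Checks that failed or disagreed:**
- My first measurement of the jar lid was wrong because the mask took in the dark board. I repeated it on the bright brass only before placing the tin.
- The tin's first outline and its label differed by about 5 mm because part of the tin's side was included. I used the label, and the grip width of 66 mm matched the tin's diameter.

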